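# Stand the core tubes in the rack, heavy end down

### The arm

A 6-joint arm with a two-finger parallel gripper is mounted at the origin on a cart in front of the work surface, level with it; the furniture and walls round the work are solid. World frame = base frame: x ahead of the robot, y to its left, z up, the work surface at z = 0. Lengths are in m, angles in rad, forces in N, time in s.
With the tool pointing down it reaches from about 0.3 to 0.95 m from the base axis. Payload 3.1 kg.
Tool frame: the origin (TCP) lies at the very end of the fingers, on their centre line; the grasp point (between the pads) lies 19 mm behind it; z points along the fingers, y is the line along which they close (so a half turn about z gives the same grasp; the last joint's range is limited). The gripper opens to 85 mm and grips with 20 to 120 N. Pads are 22 mm wide; open, the fingers measure 114 mm over their backs; the gripper's body (76 mm by 85 mm) begins 54 mm behind the grasp point. The pads swing forward as they close: fully open they stand 13 mm farther back than shut.
Start: joints at [-1.376, 0.308, 1.634, -0, 1.2, -0.07], TCP at [0.164, -0.603, 0.231] pointing down, gripper open.
Joint ranges: [-3.06, 3.06], [-0.79, 1.96], [0.05, 2.63], [-1.19, 4.34], [0.05, 2.64], [-2.94, 2.94]. Speed limits (rad/s): [2.79, 2.79, 3.14, 3.14, 3.14, 3.14].

### API

Orientations are given as a 3x3 rotation matrix whose columns are the frame's x, y, z axes.
In Python, from rig import readout, imaging, manip gives the robot as it stands.
- The arm moves only by the tool send_rows, never from a script. Its arguments are lists of equal length, an entry for each row: "claw": the opening, from 0 (shut) to 1 (fully open); "dp": the shift along the world's x, y, z in units of 0.4 m (1.0 is 0.4 m), a list of three; "twist": the turn, a rotation vector about the world's x, y, z in units of 4 degrees (1.0 is 4 degrees), a list of three. In form: {"claw": [claw, ...], "dp": [[dx, dy, dz], ...], "twist": [[rx, ry, rz], ...]}. A call has 1 to 10 rows; each row shifts and turns the commanded pose from where the row before left it; what a row does not reach is not made up. A row lasts 1/10 s, in which the tool goes at most 50 mm and 8.59 degrees, less where a joint would pass 70% of its speed; a pose out of reach is approached as far as the arm can. A call with a number of a shift or a turn outside -1 to 1 is refused whole. A call with a gripper value outside its range is refused whole. The fingers move at their own pace and stop on an object; the grip force is fixed at half the most. Time passes only in rows, so rows that do not move let the fingers close. It gives the time, the measured TCP pose, the force, the opening and the grip force at its end, in the units of the state.
- readout.get_state(): the state, without advancing time (a new reading comes with each control period).
- imaging.capture(name): name is "side" or "top"; returns the picture (420x560x3 uint8, blue, green, red); there is no depth.
- imaging.camera_info(name): a dict with "fx", "fy", "cx", "cy" (pixels), "pose" (4x4, takes a point from camera to world coordinates). Camera axes: x right, y down, z forward; pixel columns grow to the right and rows downward; lengths in m; the calibration is good to about 2 mm. A picture is of the moment at which its call begins. camera_info takes no time and is no camera call.
- manip.job_done(): hands the job in; it is judged then, once.
The state is a dict: "time": time; "joint_positions": joint angles; "qvel": joint speeds; "tau": joint torques, N m; "tcp_pos": TCP position; "ee_rot": TCP orientation; "contact_force": force on the tool from outside, world axes, zero at the start; "wrist_torque": the same for the moment, N m; "finger_gap": finger opening in m; "gripper_force": force on a finger pad.
Only numpy, scipy, OpenCV 4.12 (cv2) and the standard library are available. Lean on these libraries where they do the work, as an engineer would, in place of code of your own. Each camera call takes 0.05 s, during which the arm holds its last target. There are 200 camera calls.

### The job

Two part-used tubes of ferrite cores lie on the bench riser; each has all its cores at one end, but the ends look alike. Lifted by the heads of the cross pin at its middle, a tube swings and shows its heavy end: stand both tubes upright in the empty pockets of the tube rack, heavy end down, setting them down rather than dropping them, as the cores are brittle. Leave the tube and the capacitor that already stand in the rack, and the side cutters, where they are.

Things in the scene. Friction and masses are not known exactly. Their poses are not given: they have to be found in the camera images.
- tube_a: Grey tube 92 mm long, 37 mm thick, lying; equal black octagonal end caps, 40 mm across flats, 16 mm long. A steel cross pin runs level through its middle; the pin's flat round heads, 17 mm wide, show on both sides, 46 mm over both. 0.2 to 0.33 kg, mostly in one half; nothing shows which. Origin at its middle, 20 mm above the riser; x along the tube (either end may be heavy), y along the pin.
- tube_b: The second tube, same size, look and axes; its heavy end, too, may be either. Both behave alike: pinched on the two pin heads and lifted at least 50 mm, the tube turns on its pin with little friction until its heavy end hangs straight down, 46 mm below the pin (allow a second to settle); the other end then stands 46 mm above the pin, between the fingers.
- bench_riser: Plywood shelf on four legs, fixed on the desk over test leads (drawn only, no obstacle): 360 mm deep (x), 480 mm wide (y), its top 90 mm above the desk. Tubes, rack and side cutters are on its top. Origin at the desk, below its centre.
- tube_rack: Low aluminium tray, fixed on the riser; four square pockets in a row along its y. 66 mm across (x), 249 mm long (y); walls 28 mm high, 5 mm thick; floor 4 mm. Pockets 56 mm square inside, centres at x = 0, y = -91.5, -30.5, 30.5, 91.5 mm; two are empty. Origin: centre of its underside. A tube stood in it has its pin 50 mm above the riser, its top 96 mm.
- tube_c: A third tube like the others, already stored upright in a pocket, heavy end down. Origin at the centre of its foot, z axis up the tube.
- electrolytic: Dark blue can capacitor, 35 mm in diameter and 56 mm high, standing in another pocket of the rack. Origin at the centre of its foot, z axis up.
- side_cutter: Side cutters with red handles, 133 x 45 x 14 mm, lying flat on the left of the riser, beside the tubes.
Not all that is in view belongs to the job. There is more than one size of the electrolytic; the job needs the smaller.

How it is judged:
By the outcome, as a careful person would: the job done as asked, in the order asked, and still so for the second after the job is handed in, with the robot touching nothing.
It also fails if it takes over 59 s, if anything falls off the work surface, if the arm or the gripper's body presses on something with over 40 N, if the wrist force passes 120 N, or if a joint passes its speed limit or range.

## Working session

There is one attempt and no reset: what is moved stays moved. The work goes in short steps, Python scripts to look and compute and a tool call to move; the robot and the scene stay as the last step left them, time stands still between calls to the robot, and variables do not carry over. Pictures are saved under pics/ and viewed, at most 10 in all, crops included, and the job is handed in when it is done.

Besides the shell and the picture viewer there is one more tool, called after "Request:" as name(argument=value, ...) on one line, values as JSON. send_rows: Moves the arm, as the interface text tells. Shifts and turns lie within -1 to 1; 1 stands for 0.4 m of shift or 4 degrees of turn. Its arguments: {"type":"object","properties":{"claw":{"type":"array","items":{"type":"number"}},"dp":{"type":"array","items":{"type":"array","items":{"type":"number"}}},"twist":{"type":"array","items":{"type":"array","items":{"type":"number"}}}},"required":["claw","dp","twist"]}

```bash
ls; mkdir -p pics; python3 - <<'E'
from rig import readout, imaging
import cv2,numpy as np
np.set_printoptions(precision=4,suppress=True)
for n in("top","side"):
    cv2.imwrite(f"pics/{n}0.png",imaging.capture(n)); i=imaging.camera_info(n); print(n,i["fx"],i["fy"],i["cx"],i["cy"]);print(np.array(i["pose"]))
s=readout.get_state();print(s["time"],s["tcp_pos"],s["ee_rot"],s["finger_gap"])
E
```

```text
pics
top 464.95899333636646 464.95899333636646 283.51321655028323 213.51477167505377
[[ 0.006  -0.9877  0.1562  0.339 ]
 [-0.9998 -0.009  -0.0188  0.4611]
 [ 0.02   -0.1561 -0.9875  1.0709]
 [ 0.      0.      0.      1.    ]]
side 399.44597663940897 399.44597663940897 286.0861963804836 213.77719000338806
[[-0.9998  0.0133  0.0117  0.464 ]
 [-0.0012  0.6061 -0.7954  1.1195]
 [-0.0177 -0.7953 -0.606   0.6066]
 [ 0.      0.      0.      1.    ]]
0.1 [ 0.1634 -0.6025  0.2302] [[ 0.9651  0.2617 -0.0004]
 [ 0.2617 -0.9651  0.002 ]
 [ 0.0001 -0.0021 -1.    ]] 0.08531603556614628
```

View pics/top0.png

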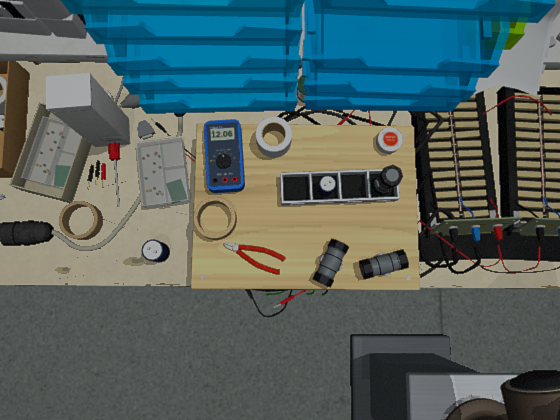

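View pics/side0.png

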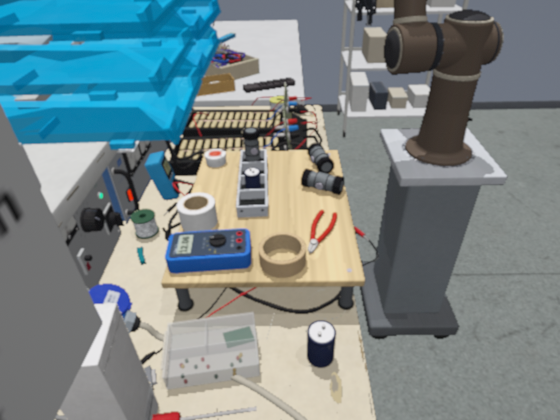

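Top view: two lying tubes at about (331,263) and (384,263). Tube C stands in the rack at (387,180), with the small capacitor at (327,184); the larger capacitor lookalike at (154,250) is off the riser. The empty pockets are at (297,187) and (355,186). The cutters are at (255,257). Next I check the tubes in a close crop.

```bash
python3 - <<'E'
import cv2
a=cv2.imread("pics/top0.png")[155:297,220:425]
cv2.imwrite("pics/crop1.png",cv2.resize(a,None,fx=3.9,fy=3.9,interpolation=cv2.INTER_CUBIC))
a=cv2.imread("pics/side0.png")[120:220,210:360]
cv2.imwrite("pics/crop2.png",cv2.resize(a,None,fx=5,fy=5,interpolation=cv2.INTER_CUBIC))
E
```

```text
(no output)
```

View pics/crop1.png

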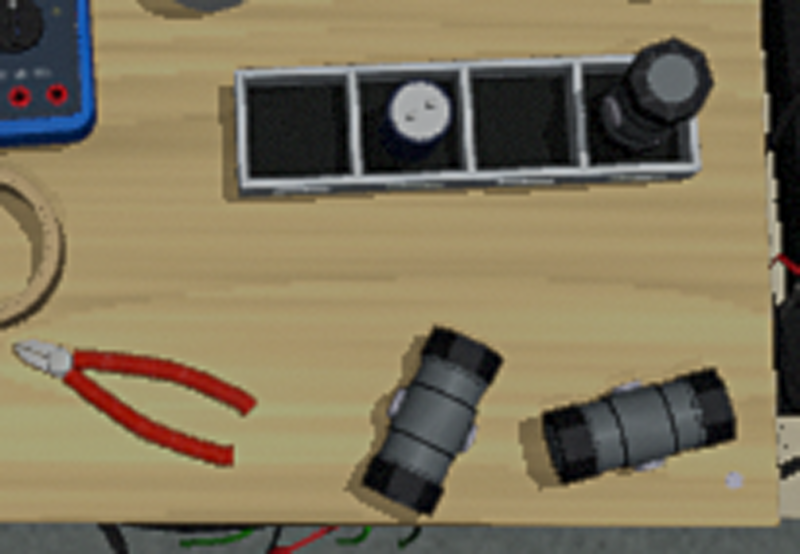

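View pics/crop2.png

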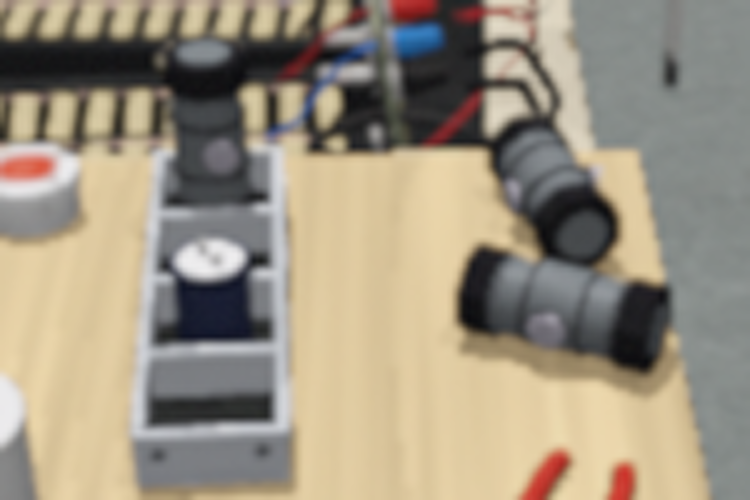

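The crop shows the pin heads of the left tube at (398,403) and (471,436), and of the right tube at (628,386) and (651,464). The rack's rim corners are at (236,71), (238,187) and (699,172). The left tube is beside the cutter handles; pockets 1 and 3 from the left are empty.

```bash
cat > h.py <<'E'
import numpy as np
from rig import readout, imaging
np.set_printoptions(precision=4,suppress=True)
def ray(n,u,v,z):
    i=imaging.camera_info(n);P=np.array(i["pose"])
    d=P[:3,:3]@[(u-i["cx"])/i["fx"],(v-i["cy"])/i["fy"],1];o=P[:3,3]
    return o+d*(z-o[2])/d[2]
def proj(n,p):
    i=imaging.camera_info(n);P=np.array(i["pose"]);q=P[:3,:3].T@(np.array(p)-P[:3,3])
    return np.array([i["fx"]*q[0]/q[2]+i["cx"],i["fy"]*q[1]/q[2]+i["cy"]])
def c1(u,v,z): return ray("top",(u+.5)/3.9-.5+220,(v+.5)/3.9-.5+155,z)
def c2(u,v,z): return ray("side",(u+.5)/5-.5+210,(v+.5)/5-.5+120,z)
E
python3 - <<'E'
from h import *
for nm,h,e in(("L",[(398,403),(471,436)],[(468,340),(400,499)]),("R",[(628,386),(651,464)],[(554,447),(725,403)])):
    H=[c1(*p,.112) for p in h];E=[c1(*p,.118) for p in e]
    d=E[0]-E[1];k=H[0]-H[1];print(nm,"heads mid",sum(H)/2,np.linalg.norm(k),np.degrees(np.arctan2(k[1],k[0])),"ends mid",sum(E)/2,np.linalg.norm(d),np.degrees(np.arctan2(d[1],d[0])))
R=[c1(*p,.118) for p in[(236,71),(238,187),(699,172)]]
for r in R:print("rack",r)
print(np.linalg.norm(R[0]-R[1]),np.linalg.norm(R[2]-R[1]))
for q in [[(248,84),(350,76),(354,176),(246,180)],[(470,70),(574,64),(580,165),(474,172)]]: print("pocket",sum(c1(*p,.118) for p in q)/4)
# side: rack near-left corner rim, near end rim corners
for p in[(136,432),(290,430),(160,150),(278,148)]:print("side rim",c2(*p,.118))
# side head points
print("side head L (visible outer)",c2(545,328,.11),"R",c2(513,190,.11))
print("rackcutters",c1(255,405,.095),c1(232,457,.095))
E
```

```text
L heads mid [0.3901 0.3444 0.112 ] 0.04206769547124932 66.04725147076569 ends mid [0.3901 0.3452 0.118 ] 0.0910018335970259 -23.70039222512685
R heads mid [0.388  0.2358 0.112 ] 0.0424536191155439 15.123678394437833 ends mid [0.3877 0.237  0.118 ] 0.093927437213341 104.58346860646144
rack [0.5763 0.4506 0.118 ]
rack [0.5127 0.449  0.118 ]
rack [0.5233 0.2013 0.118 ]
0.06360367639568427 0.2479852629259175
pocket [0.5448 0.4162 0.118 ]
pocket [0.5523 0.2948 0.118 ]
side rim [0.5759 0.4493 0.118 ]
side rim [0.5118 0.4494 0.118 ]
side rim [0.588  0.2038 0.118 ]
side rim [0.5273 0.2036 0.118 ]
side head L (visible outer) [0.4002 0.3629 0.11  ] R [0.4082 0.2366 0.11  ]
rackcutters [0.3981 0.4388 0.095 ] [0.3703 0.4509 0.095 ]
```

Request:
send_rows(claw=[0.7,0.7,0.7,0.7,0.7,0.7,0.7,0.7,0.7,0.7], dp=[[0.07,0.1,0.005],[0.07,0.1,0.005],[0.07,0.1,0.005],[0.07,0.1,0.005],[0.07,0.1,0.005],[0.07,0.1,0.005],[0.07,0.1,0.005],[0.07,0.1,0.005],[0.07,0.1,0.005],[0.07,0.1,0.005]], twist=[[0,0,1],[0,0,1],[0,0,1],[0,0,1],[0,0,1],[0,0,1],[0,0,1],[0,0,1],[0,0,1],[0,0,1]])

```text
time: 1.1
tcp_pos: [0.4441, -0.2013, 0.2511]
ee_rot: [[0.569, 0.822, -0.0], [0.822, -0.569, -0.0], [-0.0, -0.0, -1.0]]
contact_force: [1.6, -0.5, 0.4]
finger_gap: 0.0596
gripper_force: 0.0
```

Request:
send_rows(claw=[0.7,0.7,0.7,0.7,0.7,0.7,0.7,0.7,0.7,0.7], dp=[[0,0.1,0],[0,0.1,0],[0,0.1,0],[0,0.1,0],[0,0.1,0],[0,0.1,0],[0,0.1,0],[0,0.1,0],[0,0.1,0],[0,0.1,0]], twist=[[0,0,1],[0,0,1],[0,0,1],[0,0,1],[0,0,1],[0,0,1],[0,0,1],[0,0,1],[0,0,1],[0,0,1]])

```text
time: 2.1
tcp_pos: [0.4429, 0.1983, 0.251]
ee_rot: [[-0.093, 0.996, -0.0], [0.996, 0.093, -0.0], [-0.0, -0.0, -1.0]]
contact_force: [0.5, -0.6, 1.2]
finger_gap: 0.0597
gripper_force: 0.0
```

Request:
send_rows(claw=[0.7,0.7,0.7,0.7,0.7,0.7,0.7,0.7,0.7,0.7], dp=[[-0.013,0.036,-0.015],[-0.013,0.036,-0.015],[-0.013,0.036,-0.015],[-0.013,0.036,-0.015],[-0.013,0.036,-0.015],[-0.013,0.036,-0.015],[-0.013,0.036,-0.015],[-0.013,0.036,-0.015],[-0.013,0.036,-0.015],[-0.013,0.036,-0.015]], twist=[[0,0,1],[0,0,1],[0,0,1],[0,0,1],[0,0,1],[0,0,1],[0,0,1],[0,0,1],[0,0,1],[0,0,1]])

```text
time: 3.1
tcp_pos: [0.3909, 0.3411, 0.1905]
ee_rot: [[-0.711, 0.703, -0.001], [0.703, 0.711, -0.001], [0.0, -0.001, -1.0]]
contact_force: [-0.5, 0.1, -0.0]
finger_gap: 0.0597
gripper_force: 0.0
```

Request:
send_rows(claw=[0.7,0.7,0.7,0.7,0.7,0.7,0.7], dp=[[0,0.003,0],[0,0.003,0],[0,0.003,0],[0,0,0],[0,0,0],[0,0,0],[0,0,-0.05]], twist=[[0,0,1],[0,0,1],[0,0,1],[0,0,1],[0,0,1],[0,0,0.2],[0,0,0]])

```text
time: 3.8
tcp_pos: [0.3935, 0.3459, 0.1736]
ee_rot: [[-0.913, 0.408, 0.005], [0.408, 0.913, 0.004], [-0.003, 0.005, -1.0]]
contact_force: [0.1, 0.1, -0.1]
finger_gap: 0.0598
gripper_force: 0.0
```

```bash
python3 - <<'E'
from h import *
import cv2
s=readout.get_state();print(s["tcp_pos"],s["joint_positions"])
t=imaging.capture("top")[200:300,280:440]; d=imaging.capture("side")[80:220,260:400]
t=cv2.resize(t,(640,400),interpolation=2);d=cv2.resize(d,(400,400),interpolation=2)
cv2.imwrite("pics/a.png",cv2.resize(np.hstack([t,d]),(800,308),interpolation=3))
E
```

```text
[0.3935 0.3459 0.1736] [ 0.6379  0.1763  1.925   0.      1.0341 -0.5127]
```

View pics/a.png

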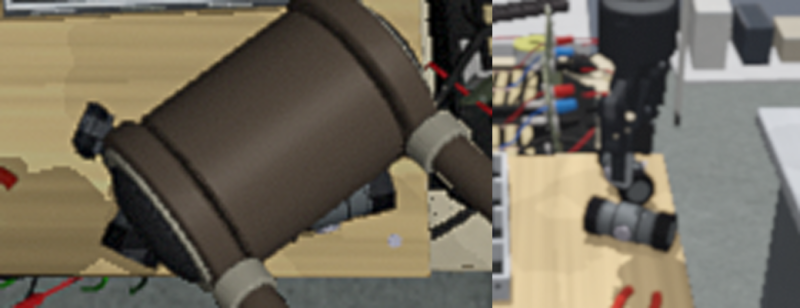

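The top view of the tube is hidden by the wrist. In the side view the gripper is centred over the left tube, with the fingers at about (625,170) above the pin at (628,228). I go down.

Request:
send_rows(claw=[0.7,0.7,0.7,0.7,0.7,0.7], dp=[[0,0,-0.05],[0,0,-0.05],[0,0,-0.05],[0,0,-0.02],[0,0,0],[0,0,0]], twist=[[0,0,0],[0,0,0],[0,0,0],[0,0,0],[0,0,0],[0,0,0]])

```text
time: 4.5
tcp_pos: [0.392, 0.3447, 0.104]
ee_rot: [[-0.913, 0.407, 0.001], [0.407, 0.913, 0.001], [-0.0, 0.001, -1.0]]
contact_force: [0.1, -0.3, 0.4]
finger_gap: 0.0595
gripper_force: 0.0
```

Request:
send_rows(claw=[0.7,0.7,0.7,0.7], dp=[[-0.004,0,-0.01],[0,0,-0.01],[0,0,-0.01],[0,0,0]], twist=[[0,0,0],[0,0,0],[0,0,0],[0,0,0]])

```text
time: 4.9
tcp_pos: [0.3895, 0.3441, 0.0908]
ee_rot: [[-0.913, 0.407, -0.001], [0.407, 0.913, -0.001], [0.001, -0.001, -1.0]]
contact_force: [-0.3, 0.2, 0.8]
finger_gap: 0.0598
gripper_force: 0.0
```

```bash
python3 - <<'E'
from h import *
import cv2
print(readout.get_state()["contact_force"])
d=imaging.capture("side")[120:210,270:370]
cv2.imwrite("pics/b.png",cv2.resize(d,None,fx=6,fy=6,interpolation=2))
E
```

```text
[-0.3423  0.1829  0.8337]
```

View pics/b.png

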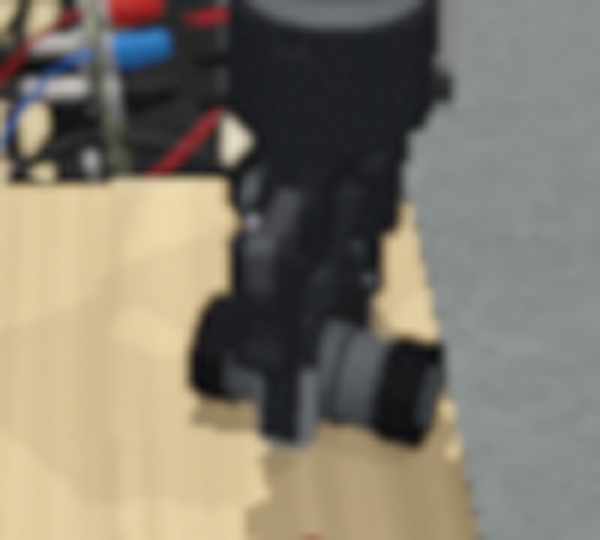

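The near finger, at about (288,400), covers the near pin head, which I expect at (294,394). It touches nothing, so I close the gripper.

Request:
send_rows(claw=[0.3,0.3,0.3,0.3,0.3,0.3], dp=[[0,0,0],[0,0,0],[0,0,0],[0,0,0],[0,0,0],[0,0,0]], twist=[[0,0,0],[0,0,0],[0,0,0],[0,0,0],[0,0,0],[0,0,0]])

```text
time: 5.55
tcp_pos: [0.3902, 0.3446, 0.0917]
ee_rot: [[-0.913, 0.407, 0.001], [0.407, 0.913, 0.0], [-0.0, 0.001, -1.0]]
contact_force: [-0.8, -0.1, 4.4]
finger_gap: 0.0453
gripper_force: 61.6
```

Request:
send_rows(claw=[0.3,0.3,0.3,0.3,0.3,0.3,0.3,0.3,0.3,0.3], dp=[[0,0,0.015],[0,0,0.03],[0,0,0.035],[0,0,0.035],[0,0,0.035],[0,0,0.035],[0,0,0.035],[0,0,0.035],[0,0,0.035],[0,0,0.015]], twist=[[0,0,0],[0,0,0],[0,0,0],[0,0,0],[0,0,0],[0,0,0],[0,0,0],[0,0,0],[0,0,0],[0,0,0]])

```text
time: 6.55
tcp_pos: [0.3908, 0.345, 0.2154]
ee_rot: [[-0.913, 0.407, 0.002], [0.407, 0.913, 0.002], [-0.001, 0.003, -1.0]]
contact_force: [0.2, -0.4, -2.9]
finger_gap: 0.0453
gripper_force: 65.0
```

Request:
send_rows(claw=[0.3,0.3,0.3,0.3,0.3,0.3,0.3,0.3,0.3,0.3], dp=[[0,0,0],[0,0,0],[0,0,0],[0,0,0],[0,0,0],[0,0,0],[0,0,0],[0,0,0],[0,0,0],[0,0,0]], twist=[[0,0,0],[0,0,0],[0,0,0],[0,0,0],[0,0,0],[0,0,0],[0,0,0],[0,0,0],[0,0,0],[0,0,0]])

```text
time: 7.55
tcp_pos: [0.3899, 0.3444, 0.2133]
ee_rot: [[-0.913, 0.407, -0.0], [0.407, 0.913, 0.0], [0.0, 0.0, -1.0]]
contact_force: [0.2, -0.4, -2.2]
finger_gap: 0.0452
gripper_force: 65.0
```

```bash
python3 - <<'E'
from h import *
import cv2
d=imaging.capture("side")[60:210,220:370]
cv2.imwrite("pics/c.png",cv2.resize(d,None,fx=4,fy=4,interpolation=2))
E
```

```text
(no output)
```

View pics/c.png

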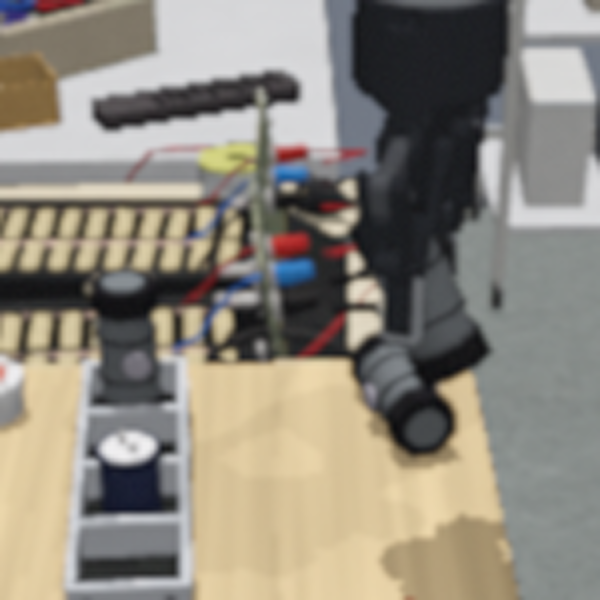

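The left tube is in the gripper with its heavy end low, at about (455,340), but it still leans. I check whether it is still swinging.

```bash
python3 - <<'E'
from h import *
import cv2
r=lambda:imaging.capture("side")[100:160,300:350].astype(int)
o=r(); f=[]
for k in range(12):
    n=r(); s=readout.get_state(); print(k,abs(n-o).mean().round(2),s["wrist_torque"],s["contact_force"][2].round(2))
    o=n
cv2.imwrite("pics/last.png",o.astype(np.uint8))
E
```

```text
0 0.53 [-0.0378 -0.0278  0.0286] -2.18
1 0.53 [-0.0115 -0.0361 -0.0097] -2.75
2 0.54 [-0.0095 -0.0879 -0.0375] -2.38
3 0.52 [ 0.0911 -0.0063 -0.0231] -2.6
4 0.53 [ 0.0433 -0.0307  0.0167] -3.24
5 0.53 [ 0.0289 -0.0061  0.0129] -2.03
6 0.51 [-0.0473 -0.038   0.0082] -2.65
7 0.52 [-0.0233 -0.0032 -0.0166] -3.05
8 0.52 [ 0.061  -0.0183  0.0256] -2.65
9 0.53 [ 0.0165 -0.022   0.0068] -2.3
10 0.52 [ 0.0077 -0.0744  0.004 ] -3.09
11 0.51 [-0.0501 -0.0152 -0.0096] -2.58
```

```bash
python3 - <<'E'
from h import *
pin=np.array([.3899,.3444,.2316]); a=np.radians(66); h=np.array([np.sin(a),-np.cos(a),0]); z=np.array([0,0,1.])
k=np.array([np.cos(a),np.sin(a),0])
f=lambda p:((proj("side",p)-[220,60]+.5)*4-.5).round()
for t in(-60,-45,-30,-15,0,15,30,45,60):
    t_=np.radians(t); d=-z*np.cos(t_)+h*np.sin(t_); n=z*np.sin(t_)+h*np.cos(t_)
    print(t,"pin",f(pin),"foot c",f(pin+.046*d),"corners",f(pin+.046*d+.02*n),f(pin+.046*d-.02*n),"top",f(pin-.046*d),"foot near",f(pin+.046*d+.02*k))
print("tcp",f([.3899,.3444,.2133]))
E
```

```text
-60 pin [421. 289.] foot c [490. 342.] corners [470. 368.] [511. 315.] top [351. 237.] foot near [478. 359.]
-45 pin [421. 289.] foot c [476. 356.] corners [449. 374.] [503. 336.] top [364. 222.] foot near [464. 373.]
-30 pin [421. 289.] foot c [458. 365.] corners [427. 375.] [490. 354.] top [382. 211.] foot near [446. 381.]
-15 pin [421. 289.] foot c [438. 368.] corners [404. 370.] [473. 366.] top [402. 206.] foot near [426. 385.]
0 pin [421. 289.] foot c [417. 367.] corners [383. 360.] [452. 374.] top [424. 207.] foot near [404. 384.]
15 pin [421. 289.] foot c [397. 361.] corners [364. 346.] [430. 375.] top [446. 213.] foot near [384. 377.]
30 pin [421. 289.] foot c [378. 349.] corners [349. 327.] [407. 371.] top [467. 225.] foot near [365. 366.]
45 pin [421. 289.] foot c [362. 334.] corners [338. 306.] [385. 362.] top [484. 241.] foot near [348. 350.]
60 pin [421. 289.] foot c [350. 316.] corners [333. 284.] [366. 348.] top [496. 261.] foot near [336. 332.]
tcp [419. 321.]
```

```bash
python3 - <<'E'
import cv2
from rig import imaging
a=imaging.capture("side")[60:165,285:365]; b=imaging.capture("top")[170:310,270:400]
import numpy as np
a=cv2.resize(a,(420,551),interpolation=2);b=cv2.resize(b,(380,409),interpolation=2);c=np.zeros((551,800,3),np.uint8);c[:,:420]=a;c[:409,420:]=b
cv2.imwrite("pics/d.png",c)
E
```

```text
(no output)
```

View pics/d.png

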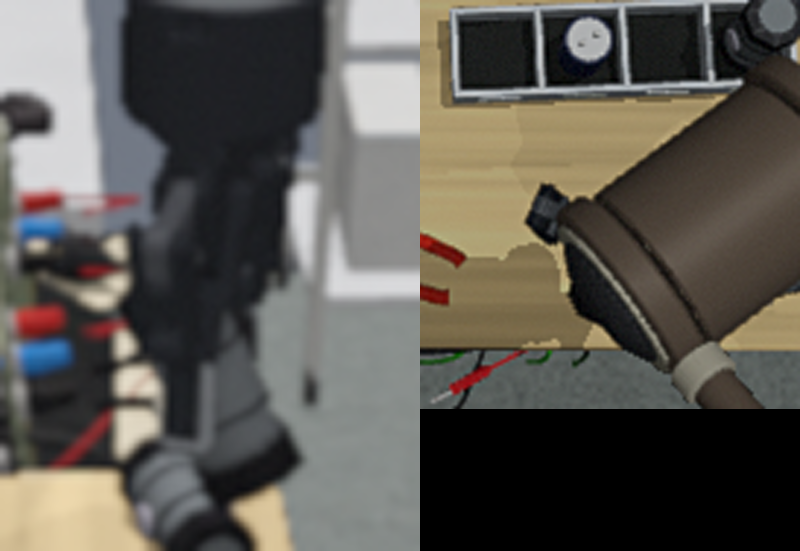

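The camera shows the tube stopped about 33° off vertical, foot toward the robot; its top is probably caught on the gripper's palm. I lean the tool toward the robot so the tube can hang plumb.

Request:
send_rows(claw=[0.3,0.3,0.3,0.3,0.3,0.3,0.3,0.3,0.3,0.3], dp=[[0,0,0],[0,0,0],[0,0,0],[0,0,0],[0,0,0],[0,0,0],[0,0,0],[0,0,0],[0,0,0],[0,0,0]], twist=[[-0.4,-0.9,0],[-0.4,-0.9,0],[-0.4,-0.9,0],[-0.4,-0.9,0],[-0.4,-0.9,0],[-0.4,-0.9,0],[-0.4,-0.9,0],[-0.4,-0.9,0],[-0.4,-0.9,0],[-0.4,-0.9,0]])

```text
time: 9.35
tcp_pos: [0.3896, 0.3448, 0.2134]
ee_rot: [[-0.704, 0.407, 0.581], [0.316, 0.913, -0.257], [-0.636, 0.002, -0.772]]
contact_force: [-0.0, 0.3, -2.9]
finger_gap: 0.0453
gripper_force: 65.1
```

Request:
send_rows(claw=[0.3,0.3,0.3,0.3,0.3], dp=[[0,0,0],[0,0,0],[0,0,0],[0,0,0],[0,0,0]], twist=[[0,0,0],[0,0,0],[0,0,0],[0,0,0],[0,0,0]])

```text
time: 9.85
tcp_pos: [0.3905, 0.3444, 0.2138]
ee_rot: [[-0.705, 0.408, 0.58], [0.316, 0.913, -0.257], [-0.634, 0.002, -0.773]]
contact_force: [0.4, 0.1, -2.7]
finger_gap: 0.0453
gripper_force: 65.1
```

```bash
python3 - <<'E'
import cv2
from h import *
s=readout.get_state();p=s["tcp_pos"];R=np.array(s["ee_rot"]);print(p,R,s["joint_positions"])
pin=p-.0183*R[:,2];k=R[:,1];h=np.cross(k,[0,0,1.])
a=imaging.capture("side")[80:180,260:360]; a=cv2.resize(a,None,fx=6,fy=6,interpolation=2)
f=lambda p:((proj("side",p)-[260,80]+.5)*6-.5).round().astype(int)
print("pin",pin)
for t in(-45,-30,-15,0,15):
    t_=np.radians(t); d=-np.array([0,0,1])*np.cos(t_)+h*np.sin(t_); n=np.array([0,0,1])*np.sin(t_)+h*np.cos(t_)
    print(t,f(pin),f(pin+.046*d),f(pin+.046*d+.02*n),f(pin+.046*d-.02*n),f(pin+.03*d-.02*n),f(pin-.046*d))
cv2.imwrite("pics/e.png",a)
E
```

```text
[0.3905 0.3444 0.2138] [[-0.7052  0.4079  0.5798]
 [ 0.3165  0.913  -0.2574]
 [-0.6344  0.0019 -0.773 ]] [ 1.0275  0.1294  2.0553 -0.821   1.0354  0.3425]
pin [0.3799 0.3491 0.2279]
-45 [420 329] [503 429] [462 457] [545 400] [516 365] [336 228]
-30 [420 329] [476 442] [428 458] [525 426] [506 387] [362 212]
-15 [420 329] [446 448] [394 451] [498 445] [490 404] [393 204]
0 [420 329] [414 446] [362 435] [467 456] [470 416] [427 205]
15 [420 329] [383 436] [334 413] [433 458] [446 422] [460 215]
```

View pics/e.png

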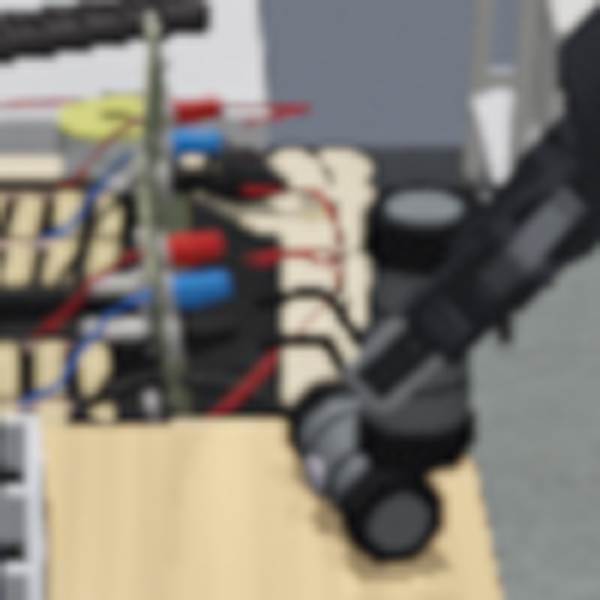

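The tube now hangs plumb, with its top at (425,210) and foot at (415,450), which matches the 0° model. So the palm was the stop. I'll stand the tube on the riser and regrip it nearer the fingertips.

Request:
send_rows(claw=[0.3,0.3,0.3,0.3,0.3,0.3,0.3,0.3,0.3,0.3], dp=[[0.01,0,-0.015],[0.02,0,-0.025],[0.025,0,-0.03],[0.025,0,-0.03],[0.015,0,-0.03],[0.005,0,-0.03],[0,0,-0.025],[0,0,-0.01],[0,0,-0.01],[0,0,0]], twist=[[0,0,0],[0,0,0],[0,0,0],[0,0,0],[0,0,0],[0,0,0],[0,0,0],[0,0,0],[0,0,0],[0,0,0]])

```text
time: 10.9
tcp_pos: [0.4296, 0.3444, 0.1309]
ee_rot: [[-0.706, 0.407, 0.58], [0.314, 0.914, -0.258], [-0.635, 0.0, -0.773]]
contact_force: [-0.4, 0.0, -1.7]
finger_gap: 0.045
gripper_force: 65.1
```

Request:
send_rows(claw=[0.3,0.3,0.3,0.3,0.3,0.3,0.3], dp=[[0,0,0],[0,0,0],[0,0,0],[0,0,0],[0,0,-0.005],[0,0,-0.005],[0,0,0]], twist=[[0,0,0],[0,0,0],[0,0,0],[0,0,0],[0,0,0],[0,0,0],[0,0,0]])

```text
time: 11.6
tcp_pos: [0.4297, 0.3441, 0.1268]
ee_rot: [[-0.706, 0.407, 0.58], [0.315, 0.913, -0.258], [-0.634, 0.0, -0.773]]
contact_force: [-0.5, 0.2, -2.9]
finger_gap: 0.0452
gripper_force: 65.1
```

Request:
send_rows(claw=[0.3,0.3,0.3,0.3], dp=[[0,0,-0.004],[0,0,-0.004],[0,0,0],[0,0,0]], twist=[[0,0,0],[0,0,0],[0,0,0],[0,0,0]])

```text
time: 12.0
tcp_pos: [0.4299, 0.3443, 0.124]
ee_rot: [[-0.706, 0.407, 0.58], [0.315, 0.913, -0.258], [-0.635, 0.0, -0.773]]
contact_force: [-0.0, -0.6, -2.9]
finger_gap: 0.0453
gripper_force: 65.1
```

Request:
send_rows(claw=[0.3,0.3,0.3], dp=[[0,0,-0.003],[0,0,0],[0,0,0]], twist=[[0,0,0],[0,0,0],[0,0,0]])

```text
time: 12.3
tcp_pos: [0.4299, 0.3443, 0.1228]
ee_rot: [[-0.706, 0.407, 0.58], [0.315, 0.913, -0.258], [-0.635, 0.001, -0.773]]
contact_force: [0.1, -0.9, -2.5]
finger_gap: 0.0452
gripper_force: 65.1
```

Request:
send_rows(claw=[0.3,0.3,0.3], dp=[[0,0,-0.003],[0,0,0],[0,0,0]], twist=[[0,0,0],[0,0,0],[0,0,0]])

```text
time: 12.6
tcp_pos: [0.4304, 0.3445, 0.1224]
ee_rot: [[-0.705, 0.407, 0.581], [0.315, 0.913, -0.258], [-0.636, 0.001, -0.772]]
contact_force: [-0.5, -0.3, 2.2]
finger_gap: 0.0451
gripper_force: 65.5
```

Request:
send_rows(claw=[0.3,0.3,0.3], dp=[[0,0,-0.002],[0,0,0],[0,0,0]], twist=[[0,0,0],[0,0,0],[0,0,0]])

```text
time: 12.9
tcp_pos: [0.4307, 0.3445, 0.1223]
ee_rot: [[-0.704, 0.407, 0.582], [0.315, 0.913, -0.258], [-0.637, 0.001, -0.771]]
contact_force: [-2.3, -1.2, 5.2]
finger_gap: 0.045
gripper_force: 65.9
```

Request:
send_rows(claw=[0.7,0.7,0.7,0.7,0.7,0.7,0.7,0.7,0.7,0.7], dp=[[0,0,0],[0,0,0],[0,0,0],[-0.01,0.004,0.013],[-0.03,0.013,0.04],[-0.035,0.015,0.046],[-0.035,0.015,0.046],[-0.035,0.015,0.046],[-0.035,0.015,0.046],[0,0,0.05]], twist=[[0,0,0],[0,0,0],[0,0,0],[0,0,0],[0,0,0],[0,0,0],[0,0,0],[0,0,0],[0,0,0],[0,0,0]])

```text
time: 13.9
tcp_pos: [0.3563, 0.3759, 0.2362]
ee_rot: [[-0.707, 0.405, 0.58], [0.314, 0.914, -0.256], [-0.634, 0.001, -0.774]]
contact_force: [0.1, 0.5, 0.0]
finger_gap: 0.0596
gripper_force: 0.0
```

Request:
send_rows(claw=[0.7,0.7,0.7,0.7,0.7,0.7,0.7,0.7,0.7,0.7], dp=[[0.01,-0.005,0],[0.02,-0.008,0],[0.02,-0.008,0],[0.02,-0.008,0],[0.02,-0.008,0],[0.02,-0.008,0],[0.02,-0.008,0],[0.02,-0.008,0],[0.02,-0.008,0],[0,0,0]], twist=[[0.4,0.9,0],[0.4,0.9,0],[0.4,0.9,0],[0.4,0.9,0],[0.4,0.9,0],[0.4,0.9,0],[0.4,0.9,0],[0.4,0.9,0],[0.4,0.9,0],[0.4,0.9,0]])

```text
time: 14.9
tcp_pos: [0.4267, 0.3475, 0.2363]
ee_rot: [[-0.913, 0.407, -0.001], [0.407, 0.913, 0.002], [0.002, 0.001, -1.0]]
contact_force: [0.2, -0.2, -0.2]
finger_gap: 0.0597
gripper_force: 0.0
```

Request:
send_rows(claw=[0.7], dp=[[0,0,0]], twist=[[0,0,0]])

```text
time: 15.0
tcp_pos: [0.4274, 0.3469, 0.2359]
ee_rot: [[-0.912, 0.41, 0.0], [0.41, 0.912, 0.0], [-0.0, 0.0, -1.0]]
contact_force: [-0.2, 0.4, 0.0]
finger_gap: 0.06
gripper_force: 0.0
```

Request:
send_rows(claw=[0.7,0.7,0.7,0.7,0.7,0.7,0.7], dp=[[-0.018,0.005,0],[0,0,-0.05],[0,0,-0.07],[0,0,-0.07],[0,0,-0.06],[0,0,-0.03],[0,0,0]], twist=[[0,0,0],[0,0,0],[0,0,0],[0,0,0],[0,0,0],[0,0,0],[0,0,0]])

```text
time: 15.7
tcp_pos: [0.4161, 0.3491, 0.1218]
ee_rot: [[-0.914, 0.406, -0.004], [0.406, 0.914, -0.003], [0.002, -0.004, -1.0]]
contact_force: [-0.2, -0.9, -0.2]
finger_gap: 0.06
gripper_force: 0.0
```

Request:
send_rows(claw=[0.3,0.3,0.3,0.3,0.3], dp=[[0,0,0],[0,0,0],[0,0,0],[0,0,0],[0,0,0]], twist=[[0,0,0],[0,0,0],[0,0,0],[0,0,0],[0,0,0]])

```text
time: 16.2
tcp_pos: [0.4194, 0.3503, 0.1249]
ee_rot: [[-0.913, 0.407, 0.001], [0.407, 0.913, 0.002], [-0.001, 0.002, -1.0]]
contact_force: [-1.4, 0.4, 3.1]
finger_gap: 0.0449
gripper_force: 62.0
```

Request:
send_rows(claw=[0.3,0.3,0.3,0.3,0.3,0.3,0.3,0.3,0.3,0.3], dp=[[0,0,0.02],[0,0,0.035],[0,0,0.045],[0,0,0.045],[0,0,0.04],[0.01,0.005,0.025],[0.02,0.01,0.01],[0.025,0.014,0],[0.025,0.014,0],[0.025,0.014,0]], twist=[[0,0,0],[0,0,0],[0,0,-0.5],[0,0,-1],[0,0,-1],[0,0,-1],[0,0,-1],[0,0,-1],[0,0,-1],[0,0,-1]])

```text
time: 17.2
tcp_pos: [0.4611, 0.3723, 0.2124]
ee_rot: [[-0.585, 0.811, 0.0], [0.811, 0.585, -0.0], [-0.0, 0.0, -1.0]]
contact_force: [-0.6, -0.5, -1.9]
finger_gap: 0.0449
gripper_force: 62.0
```

Request:
send_rows(claw=[0.3,0.3,0.3,0.3,0.3,0.3,0.3,0.3,0.3,0.3], dp=[[0.025,0.014,0],[0.025,0.014,0],[0.025,0.014,0],[0.025,0.014,0],[0.025,0.014,0],[0.025,0.012,0],[0.025,0.012,0],[0.02,0.01,0],[0.01,0.006,0],[0,0,0]], twist=[[0,0,-1],[0,0,-1],[0,0,-1],[0,0,-1],[0,0,-1],[0,0,-1],[0,0,-1],[0,0,-1],[0,0,-0.4],[0,0,0]])

```text
time: 18.2
tcp_pos: [0.5431, 0.4163, 0.2119]
ee_rot: [[-0.042, 0.999, 0.0], [0.999, 0.042, -0.0], [-0.0, 0.0, -1.0]]
contact_force: [-0.8, -0.2, -2.6]
finger_gap: 0.0447
gripper_force: 62.0
```

Request:
send_rows(claw=[0.3,0.3,0.3,0.3,0.3,0.3], dp=[[0,0,0],[0,0,0],[0,0,0],[0,0,0],[0,0,0],[0,0,0]], twist=[[0,0,0],[0,0,0],[0,0,0],[0,0,0],[0,0,0],[0,0,0]])

```text
time: 18.8
tcp_pos: [0.5427, 0.4164, 0.2117]
ee_rot: [[-0.042, 0.999, 0.0], [0.999, 0.042, 0.0], [0.0, 0.0, -1.0]]
contact_force: [-0.0, -0.3, -2.6]
finger_gap: 0.0447
gripper_force: 62.0
```

Request:
send_rows(claw=[0.3,0.3,0.3,0.3,0.3,0.3,0.3,0.3,0.3,0.3], dp=[[0.009,0.002,0],[0,0,-0.02],[0,0,-0.03],[0,0,-0.035],[0,0,-0.035],[0,0,-0.035],[0,0,-0.025],[0,0,-0.015],[0,0,0],[0,0,0]], twist=[[0,0,0],[0,0,0],[0,0,0],[0,0,0],[0,0,0],[0,0,0],[0,0,0],[0,0,0],[0,0,0],[0,0,0]])

```text
time: 19.8
tcp_pos: [0.5467, 0.4174, 0.134]
ee_rot: [[-0.041, 0.999, 0.001], [0.999, 0.041, 0.0], [0.0, 0.001, -1.0]]
contact_force: [0.5, 0.1, -2.5]
finger_gap: 0.0449
gripper_force: 62.0
```

Request:
send_rows(claw=[0.3,0.3,0.3,0.3], dp=[[0,0,-0.003],[0,0,-0.003],[0,0,-0.003],[0,0,0]], twist=[[0,0,0],[0,0,0],[0,0,0],[0,0,0]])

```text
time: 20.2
tcp_pos: [0.5463, 0.4171, 0.1301]
ee_rot: [[-0.041, 0.999, 0.0], [0.999, 0.041, 0.0], [0.0, 0.0, -1.0]]
contact_force: [1.0, -0.1, -2.2]
finger_gap: 0.0449
gripper_force: 62.0
```

Request:
send_rows(claw=[0.3,0.3,0.3,0.3], dp=[[0,0,-0.003],[0,0,-0.002],[0,0,0],[0,0,0]], twist=[[0,0,0],[0,0,0],[0,0,0],[0,0,0]])

```text
time: 20.6
tcp_pos: [0.5466, 0.4177, 0.1289]
ee_rot: [[-0.041, 0.999, 0.001], [0.999, 0.041, 0.001], [0.001, 0.001, -1.0]]
contact_force: [-2.2, 0.1, 2.1]
finger_gap: 0.0446
gripper_force: 62.4
```

Request:
send_rows(claw=[0.3,0.3,0.3], dp=[[0,0,-0.002],[0,0,0],[0,0,0]], twist=[[0,0,0],[0,0,0],[0,0,0]])

```text
time: 20.9
tcp_pos: [0.5466, 0.4177, 0.1289]
ee_rot: [[-0.041, 0.999, 0.001], [0.999, 0.041, 0.001], [0.001, 0.001, -1.0]]
contact_force: [-2.5, -0.3, 5.1]
finger_gap: 0.0451
gripper_force: 62.9
```

Request:
send_rows(claw=[0.7,0.7,0.7,0.7,0.7,0.7,0.7,0.7,0.7,0.7], dp=[[0,0,0],[0,0,0],[0,0,0],[0,0,0.02],[0,0,0.05],[0,0,0.08],[0,0,0.08],[0,0,0.05],[0,0,0.02],[0,0,0]], twist=[[0,0,0],[0,0,0],[0,0,0],[0,0,0],[0,0,0],[0,0,0],[0,0,0],[0,0,0],[0,0,0],[0,0,0]])

```text
time: 21.9
tcp_pos: [0.5472, 0.4177, 0.2492]
ee_rot: [[-0.041, 0.999, 0.003], [0.999, 0.041, 0.002], [0.002, 0.003, -1.0]]
contact_force: [-0.4, -0.4, -0.7]
finger_gap: 0.0598
gripper_force: 0.0
```

Request:
send_rows(claw=[0.7,0.7,0.7,0.7,0.7,0.7,0.7,0.7,0.7,0.7], dp=[[-0.04,-0.04,0],[-0.06,-0.07,0],[-0.06,-0.07,0],[-0.06,-0.07,0],[-0.06,-0.07,0],[-0.06,-0.07,-0.03],[-0.04,-0.045,-0.05],[-0.017,-0.019,-0.05],[0,0,-0.05],[0,0,-0.03]], twist=[[0,0,1],[0,0,1],[0,0,1],[0,0,0.15],[0,0,0],[0,0,0],[0,0,0],[0,0,0],[0,0,0],[0,0,0]])

```text
time: 22.9
tcp_pos: [0.3851, 0.2342, 0.1603]
ee_rot: [[-0.258, 0.966, -0.005], [0.966, 0.258, -0.002], [-0.001, -0.005, -1.0]]
contact_force: [-0.1, -0.3, 0.5]
finger_gap: 0.0599
gripper_force: 0.0
```

Request:
send_rows(claw=[0.7,0.7], dp=[[0,0,0],[0,0,0]], twist=[[0,0,0],[0,0,0]])

```text
time: 23.1
tcp_pos: [0.3876, 0.2357, 0.163]
ee_rot: [[-0.259, 0.966, -0.001], [0.966, 0.259, -0.0], [-0.0, -0.001, -1.0]]
contact_force: [0.1, -0.3, -0.3]
finger_gap: 0.0596
gripper_force: 0.0
```

Request:
send_rows(claw=[0.7,0.7,0.7,0.7,0.7,0.7,0.7], dp=[[0,0.001,-0.03],[0,0,-0.04],[0,0,-0.04],[0,0,-0.03],[0,0,-0.02],[0,0,0],[0,0,0]], twist=[[0,0,0],[0,0,0],[0,0,0],[0,0,0],[0,0,0],[0,0,0],[0,0,0]])

```text
time: 23.8
tcp_pos: [0.3879, 0.2362, 0.0994]
ee_rot: [[-0.258, 0.966, 0.0], [0.966, 0.258, 0.0], [0.0, 0.0, -1.0]]
contact_force: [0.1, 0.1, -0.5]
finger_gap: 0.0598
gripper_force: 0.0
```

Request:
send_rows(claw=[0.3,0.3,0.3,0.3,0.3], dp=[[0,0,0],[0,0,0],[0,0,0],[0,0,0],[0,0,0]], twist=[[0,0,0],[0,0,0],[0,0,0],[0,0,0],[0,0,0]])

```text
time: 24.3
tcp_pos: [0.3884, 0.2364, 0.1003]
ee_rot: [[-0.258, 0.966, 0.002], [0.966, 0.258, 0.001], [0.0, 0.002, -1.0]]
contact_force: [-0.7, -0.8, 5.7]
finger_gap: 0.0449
gripper_force: 61.9
```

Request:
send_rows(claw=[0.3,0.3,0.3,0.3,0.3,0.3,0.3,0.3,0.3,0.3], dp=[[0,0,0.015],[0,0,0.03],[0,0,0.035],[0,0,0.035],[0,0,0.035],[0,0,0.035],[0,0,0.035],[0,0,0.035],[0,0,0.03],[0,0,0.015]], twist=[[0,0,0],[0,0,0],[0,0,0],[0,0,0],[0,0,0],[0,0,0],[0,0,0],[0,0,0],[0,0,0],[0,0,0]])

```text
time: 25.3
tcp_pos: [0.3879, 0.2362, 0.2206]
ee_rot: [[-0.258, 0.966, 0.002], [0.966, 0.258, 0.001], [0.0, 0.002, -1.0]]
contact_force: [0.5, 0.4, -3.5]
finger_gap: 0.0445
gripper_force: 61.5
```

Request:
send_rows(claw=[0.3,0.3,0.3,0.3,0.3,0.3,0.3,0.3,0.3,0.3], dp=[[0,0,0],[0,0,0],[0,0,0],[0,0,0],[0,0,0],[0,0,0],[0,0,0],[0,0,0],[0,0,0],[0,0,0]], twist=[[0,0,0],[0,0,0],[0,0,0],[0,0,0],[0,0,0],[0,0,0],[0,0,0],[0,0,0],[0,0,0],[0,0,0]])

```text
time: 26.3
tcp_pos: [0.3876, 0.236, 0.2193]
ee_rot: [[-0.258, 0.966, 0.0], [0.966, 0.258, 0.0], [0.0, 0.0, -1.0]]
contact_force: [-0.7, 0.4, -2.2]
finger_gap: 0.0446
gripper_force: 61.5
```

```bash
python3 - <<'E'
import cv2
from h import *
s=readout.get_state();p=s["tcp_pos"];R=np.array(s["ee_rot"])
pin=p-.0102*R[:,2];k=R[:,1];h=np.cross(k,[0,0,1.])
a=imaging.capture("side")[70:230,215:365]; a=cv2.resize(a,None,fx=3.75,fy=3.75,interpolation=2)
f=lambda p:((proj("side",p)-[215,70]+.5)*3.75-.5).round().astype(int)
print("pin",pin)
for t in(-45,-30,0,30,45):
    t_=np.radians(t); d=-np.array([0,0,1])*np.cos(t_)+h*np.sin(t_); n=np.array([0,0,1])*np.sin(t_)+h*np.cos(t_)
    print(t,f(pin),f(pin+.046*d),f(pin+.046*d+.02*n),f(pin+.046*d-.02*n),f(pin-.046*d))
cv2.imwrite("pics/f.png",a)
b=imaging.capture("top");cv2.imwrite("pics/top_f.png",b)
E
```

```text
pin [0.3876 0.236  0.2295]
-45 [403 159] [419 230] [410 241] [427 218] [388  90]
-30 [403 159] [413 234] [403 237] [423 231] [394  84]
0 [403 159] [401 228] [391 215] [411 241] [406  87]
30 [403 159] [389 204] [381 179] [398 230] [419 111]
45 [403 159] [385 188] [379 159] [391 217] [423 128]
```

View pics/f.png

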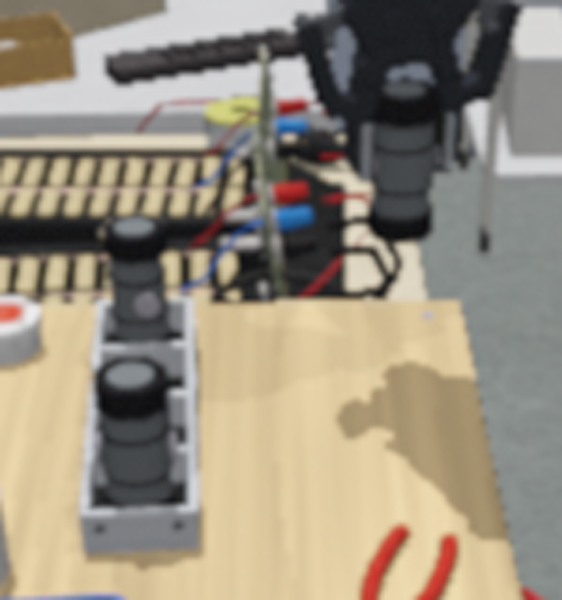

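The second tube hangs plumb in the gripper, with its top at (405,90) and foot at (400,228), matching 0°. The first stands upright in its pocket at (135,440). Next is the third pocket.

Request:
send_rows(claw=[0.3,0.3,0.3,0.3,0.3,0.3,0.3,0.3,0.3,0.3], dp=[[0.015,0.015,0],[0.03,0.03,0],[0.04,0.03,0],[0.04,0.03,0],[0.04,0.02,0],[0.04,0.015,0],[0.04,0.009,0],[0.04,0,0],[0.04,0,0],[0.035,0,0]], twist=[[0,0,0],[0,0,-0.5],[0,0,-0.5],[0,0,-0.5],[0,0,-0.5],[0,0,-0.5],[0,0,-0.5],[0,0,-0.13],[0,0,0],[0,0,0]])

```text
time: 27.4
tcp_pos: [0.5328, 0.296, 0.2189]
ee_rot: [[-0.043, 0.999, 0.0], [0.999, 0.043, 0.0], [0.0, 0.0, -1.0]]
contact_force: [-0.2, 0.6, -2.2]
finger_gap: 0.0444
gripper_force: 61.6
```

Request:
send_rows(claw=[0.3,0.3,0.3,0.3,0.3,0.3,0.3,0.3,0.3,0.3], dp=[[0.028,0,0],[0.015,0,0],[0.006,0,0],[0,0,0],[0,0,0],[0,0,0],[0,0,0],[0,0,0],[0,0,0],[0,0,0]], twist=[[0,0,0],[0,0,0],[0,0,0],[0,0,0],[0,0,0],[0,0,0],[0,0,0],[0,0,0],[0,0,0],[0,0,0]])

```text
time: 28.4
tcp_pos: [0.5511, 0.2956, 0.2193]
ee_rot: [[-0.043, 0.999, 0.0], [0.999, 0.043, -0.0], [-0.0, 0.0, -1.0]]
contact_force: [-0.7, -0.2, -2.6]
finger_gap: 0.0448
gripper_force: 61.7
```

Request:
send_rows(claw=[0.3,0.3,0.3,0.3,0.3,0.3,0.3,0.3,0.3,0.3], dp=[[0,0,-0.015],[0,0,-0.025],[0,0,-0.035],[0,0,-0.035],[0,0,-0.035],[0,0,-0.035],[0,0,-0.02],[0,0,-0.012],[0,0,0],[0,0,0]], twist=[[0,0,0],[0,0,0],[0,0,0],[0,0,0],[0,0,0],[0,0,0],[0,0,0],[0,0,0],[0,0,0],[0,0,0]])

```text
time: 29.4
tcp_pos: [0.5516, 0.2958, 0.135]
ee_rot: [[-0.043, 0.999, 0.001], [0.999, 0.043, 0.0], [0.0, 0.001, -1.0]]
contact_force: [-0.6, -0.5, -1.6]
finger_gap: 0.0446
gripper_force: 61.7
```

Request:
send_rows(claw=[0.3,0.3,0.3,0.3], dp=[[0,0,-0.003],[0,0,-0.003],[0,0,-0.001],[0,0,0]], twist=[[0,0,0],[0,0,0],[0,0,0],[0,0,0]])

```text
time: 29.8
tcp_pos: [0.5512, 0.2956, 0.1318]
ee_rot: [[-0.043, 0.999, 0.0], [0.999, 0.043, 0.0], [0.0, 0.0, -1.0]]
contact_force: [-0.7, 0.6, -2.3]
finger_gap: 0.0449
gripper_force: 61.7
```

Request:
send_rows(claw=[0.3,0.3,0.3,0.3], dp=[[0,0,-0.002],[0,0,-0.002],[0,0,0],[0,0,0]], twist=[[0,0,0],[0,0,0],[0,0,0],[0,0,0]])

```text
time: 30.2
tcp_pos: [0.5513, 0.2958, 0.1305]
ee_rot: [[-0.043, 0.999, 0.0], [0.999, 0.043, 0.001], [0.0, 0.0, -1.0]]
contact_force: [-1.6, 0.2, 0.6]
finger_gap: 0.0448
gripper_force: 62.0
```

Contact is at the expected height, about 0.130. I let go and withdraw.

Request:
send_rows(claw=[0.3,0.3,0.7,0.7,0.7,0.7,0.7,0.7,0.7,0.7], dp=[[0,0,-0.002],[0,0,0],[0,0,0],[0,0,0],[0,0,0],[0,0,0.02],[0,0,0.05],[0,0,0.08],[0,0,0.08],[0,0,0.06]], twist=[[0,0,0],[0,0,0],[0,0,0],[0,0,0],[0,0,0],[0,0,0],[0,0,0],[0,0,0],[0,0,0],[0,0,0]])

```text
time: 31.2
tcp_pos: [0.5521, 0.2959, 0.2482]
ee_rot: [[-0.043, 0.999, 0.003], [0.999, 0.043, 0.001], [0.001, 0.003, -1.0]]
contact_force: [0.4, 0.6, -0.3]
finger_gap: 0.0595
gripper_force: 0.0
```

Request:
send_rows(claw=[0.7,0.7,0.7,0.7,0.7,0.7,0.7,0.7,0.7,0.7], dp=[[-0.03,-0.03,0.02],[-0.05,-0.08,0],[-0.05,-0.1,0],[-0.05,-0.1,0],[-0.05,-0.1,0],[-0.03,-0.1,0],[0,-0.1,0],[0,-0.1,0],[0,-0.06,0],[0,0,0]], twist=[[0,0,0],[0,0,0],[0,0,0],[0,0,0],[0,0,0],[0,0,0],[0,0,0],[0,0,0],[0,0,0],[0,0,0]])

```text
time: 32.2
tcp_pos: [0.4474, -0.015, 0.2541]
ee_rot: [[-0.039, 0.999, 0.002], [0.999, 0.039, -0.001], [-0.001, 0.001, -1.0]]
contact_force: [0.2, 0.1, -0.8]
finger_gap: 0.0595
gripper_force: 0.0
```

```bash
python3 - <<'E'
import cv2
from h import *
a=cv2.imread("pics/top0.png");b=imaging.capture("top");s=imaging.capture("side");s0=cv2.imread("pics/side0.png")
cv2.imwrite("pics/top_g.png",b)
# dark-top check: predicted cap tops (z=.186) of the tubes vs tube_c
for n,p in(("p1",(.5465,.4175)),("p3",(.5513,.2957)),("c",(.5539,.2346)),("cap",(.5487,.3565))):
    for nm,im in(("top",b),("side",s)):
        u,v=proj(nm,[*p,.186 if n!="cap" else .15]).round().astype(int); print(n,nm,(u,v),im[v-3:v+4,u-3:u+4].reshape(-1,3).mean(0).round(),"rim",[int(im[int(v+dv),int(u+du)].mean()) for du,dv in((8,0),(-8,0),(0,8),(0,-8))])
d=cv2.absdiff(a,b).max(2);print("changes: cutters",(d[238:278,222:288]>40).sum(),"cap",(d[172:192,316:336]>40).sum(),"tube_c",(d[163:195,372:402]>40).sum(),"old tubes",(d[238:290,312:410]>40).sum())
E
```

```text
p1 top (np.int64(297), np.int64(179)) [105. 102.  96.] rim [37, 32, 32, 25]
p1 side (np.int64(250), np.int64(170)) [127. 123. 118.] rim [35, 53, 18, 71]
p3 top (np.int64(360), np.int64(178)) [107. 105.  98.] rim [38, 36, 36, 32]
p3 side (np.int64(251), np.int64(142)) [116. 112. 107.] rim [79, 65, 18, 29]
c top (np.int64(391), np.int64(177)) [106. 104.  98.] rim [36, 39, 43, 105]
c side (np.int64(252), np.int64(130)) [108. 107. 104.] rim [27, 57, 30, 89]
cap top (np.int64(327), np.int64(183)) [159. 158. 156.] rim [72, 46, 63, 55]
cap side (np.int64(252), np.int64(169)) [117. 113. 109.] rim [61, 124, 18, 71]
changes: cutters 0 cap 0 tube_c 0 old tubes 2507
```

Both cap tops appear at the pixels predicted for upright tubes, with the same grey as tube C. The cutters, capacitor and tube C show no change, so I hand the job in.

```bash
python3 -c "
from rig import manip; print(manip.job_done())"
```

```text
the job is handed in; nothing more can be done
None
```

Both tubes stand upright, heavy end down, in the two empty pockets, set down gently; the third tube, the capacitor and the side cutters were not moved, and the job was handed in at about 32 s of the 59 s allowed.

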